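# Open the enamelling kiln with the lid lifter

### The arm

A 7-joint arm with a two-finger parallel gripper is mounted at the origin on the work surface. World frame = base frame: x ahead of the robot, y to its left, z up, the work surface at z = 0. Lengths are in mm, angles in rad, forces in N, time in s.
With the tool pointing down it reaches from about 400 to 900 mm from the base axis. Payload 5.5 kg.
Tool frame: the origin (TCP) lies at the very end of the fingers, on their centre line; the grasp point (between the pads) lies 19 mm behind it; z points along the fingers, y is the line along which they close (so a half turn about z gives the same grasp; the last joint's range is limited). The gripper opens to 92 mm and grips with 3 to 60 N. Pads are 19 mm wide; open, the fingers measure 130 mm over their backs; the gripper's body (75 mm by 190 mm) begins 47 mm behind the grasp point.
Start: joints at [1.533, 0.501, -0.427, 1.55, 0.221, 1.138, -0.21], TCP at [192.618, -620.804, 226.729] pointing down, gripper open.
Joint ranges: [-2.88, 2.88], [-0.31, 2.03], [-1.54, 1.56], [0.2, 2.42], [-1.41, 4.55], [0.19, 2.02], [-2.57, 2.57]. Speed limits (rad/s): [2.57, 2.57, 3.14, 3.14, 3.14, 3.14, 3.14].

### API

Orientations are given as a rotation vector (axis times angle).
In Python, from plant import ctrl, vision gives the robot as it stands.
- The arm moves only by the tool jog_arm, never from a script. Its argument "deltas" is a list of rows, each a list of 7 numbers: the closure, from 0 (fully open) to 1 (shut), then the shift along the tool's x, y, z in cm, then the turn, a rotation vector about the tool's x, y, z in rad. A call has 1 to 20 rows; each row shifts and turns the commanded pose from where the row before left it, along the tool's axes as they then stand; what a row does not reach is not made up. A row lasts 1/10 s, in which the tool goes at most 50 mm and 8.59 degrees, less where a joint would pass 70% of its speed; a pose out of reach is approached as far as the arm can. A call is refused whole if a number of a shift passes 5 or a number of a turn 0.15, either way. A call with a gripper value outside its range is refused whole. The fingers move at their own pace and stop on an object; "squeeze" is the grip in N (left out, the last holds). Time passes only in rows, so rows that do not move let the fingers close. It gives the time, the measured TCP pose, the force, the opening and the grip force at its end, in the units of the state.
- ctrl.get_state(): the state, without advancing time (a new reading comes with each control period).
- vision.camera(name): name is "scene" or "top"; returns (picture, depth): 384x512x3 uint8, blue, green, red; 384x512 float32, mm along the optical axis (not along the pixel's ray), 0 where there is no reading.
- vision.get_calibration(name): a dict with "intrinsics" (3x3 intrinsics, pixels), "R" (3x3) and "t" (3): a world point X has camera coordinates R X + t. Camera axes: x right, y down, z forward; pixel columns grow to the right and rows downward; lengths in mm; the calibration is good to about 2 mm. A picture is of the moment at which its call begins. get_calibration takes no time and is no camera call.
- ctrl.hand_in(): hands the job in; it is judged then, once.
The state is a dict: "time_s": time; "joint_positions": joint angles; "joint_velocities": joint speeds; "joint_torque": joint torques, N m; "tool_pos": TCP position; "eef_rot": TCP orientation; "ft_force": force on the tool from outside, world axes, zero at the start; "moment": the same for the moment, N m; "opening": opening from 0.0 (shut) to 1.0 (fully open); "grip_force": force on a finger pad.
Only numpy, scipy, OpenCV 4.12 (cv2) and the standard library are available. Lean on these libraries where they do the work, as an engineer would, in place of code of your own. Each camera call takes 0.05 s, during which the arm holds its last target. There are 200 camera calls.

### The job

The enamelling kiln is hot: take the red-handled lid lifter from its stand, hook it under the middle of the loop on the kiln lid, and lift the lid clear of the kiln, keeping it level. Set the lid down gently in the middle of the white firebrick slab without ever touching it with the gripper, then unhook the lifter and hang it back in both notches of its stand. Leave the enamel jars, hammer, mandrel and anvil alone.

Things in the scene. Friction and masses are not known exactly. Their poses are not given: they have to be found in the camera images.
- kiln: Round firebrick kiln, fixed, diameter 196, 90 high, open mouth of 116 diameter on top, steel band round it and a grey control box (60 high) on its own +x side, out to 141 from the axis. Origin: centre of its underside, on the table. Sizes in mm.
- lid: Loose round firebrick lid, about 0.2 to 0.4 kg, lying on the kiln at first. Origin: centre of the underside of its plug (diameter 96, 8 high); above the plug a disc of diameter 144, 14 thick, whose top is 22 above the origin. On the kiln the disc lies on the rim with the plug in the mouth (origin 82 above the table, up to 10 of sideways play). z is up; the loop stands in its own y-z plane, so a hook enters along its own +x or -x. Sizes in mm.
- lid_loop (a point): Middle of the horizontal top bar of the lid's dark wire loop, 70 above the lid's origin, straight above its centre of mass. The bar is 8 thick and 68 long, along the lid's y; the clear opening below it is 60 wide and 44 high (22 to 66 above the lid's origin). Axes as the lid's. Freely hung here, the lid hangs level; hung off the middle it tilts. Sizes in mm.
- lifter: Loose lid lifter, 0.22 kg, standing upright in its stand at first: a red T handle, with an 8 thick steel shank below it ending in a hook. Origin: centre of the T handle. z up, y along the T handle, +x the way the hook's open tip points. Sizes in mm.
- lifter_grip (a point): Centre of the lifter's T handle, a straight bar 110 long (its y), 20 thick (its x, pinch it across this) and 34 high. Grasp it from above at its middle, over the shank. The shank starts under the middle, goes down to 28 below the centre of the handle, jogs to x = -20 and runs down there to the hook. Sizes in mm.
- lifter_hook (a point): The spot in the V-shaped hook where the lid's loop bar comes to lie: 91.5 straight below lifter_grip. The hook's lowest point is 14.5 below this, the top of its tip 11.5 above; the tip reaches 21 ahead (lifter +x), the shank 24 behind. The hook is 8 wide. Axes as the lifter's. Sizes in mm.
- stand: Lifter stand, fixed: blue base plate 100 x 120 x 10, two dark posts 52 (its x) x 12 (its y), 50 of free space between them (along y). Each post's top has a notch 32 wide (along x), open upward, floor 110 above the table, its side walls 12 high (so the stand is 122 high in all). The T handle lies across both notches with the shank hanging between the posts. Origin: centre of the base's underside. Sizes in mm.
- stand_seat (a point): Where the centre of the T handle is when the lifter hangs properly: 127 above the table, midway between the posts. The T handle lies along its y, either way round. Sizes in mm.
- pad: White perforated firebrick slab, fixed, 150 x 150, 30 high, in a dark tray 158 x 158 x 10. Origin: centre of its underside. Sizes in mm.
- pad_top (a point): Centre of the slab's flat top, 30 above the table; the lid's plug is to stand on it. Sizes in mm.
- jar_blue: Small blue enamel jar, diameter 30, 50 high; leave alone. Origin: centre of its underside. Sizes in mm.
- jar_green: Small green enamel jar, diameter 30, 50 high; leave alone. Origin: centre of its underside. Sizes in mm.
- jar_red: Orange-red enamel jar, diameter 40, 55 high; leave alone. Origin: centre of its underside. Sizes in mm.
- mandrel: Steel ring mandrel, a cone 150 high on a foot of diameter 70; leave alone. Origin: centre of its underside. Sizes in mm.
- hammer: Hammer, 200 long, lying on the table; leave alone. Origin: underside, near its middle. Sizes in mm.
- anvil: Square steel bench block 70 x 70 x 40; leave alone. Origin: centre of its underside. Sizes in mm.
Things that resemble listed ones, but are neither listed nor needed, are in the scene too. What is shaped like the lid but orange is not meant.

How it is judged:
By the outcome, as a careful person would: the job done as asked, in the order asked, and still so for the second after the job is handed in, with the robot touching nothing.
It also fails if it takes over 72 s, if anything falls off the work surface, if the arm or the gripper's body presses on something with over 40 N, if the wrist force passes 120 N, or if a joint passes its speed limit or range.

## Working session

There is one attempt and no reset: what is moved stays moved. The work goes in short steps, Python scripts to look and compute and a tool call to move; the robot and the scene stay as the last step left them, time stands still between calls to the robot, and variables do not carry over. Pictures are saved under pics/ and viewed, at most 10 in all, crops included, and the job is handed in when it is done.

Besides the shell and the picture viewer there is one more tool, called after "Call:" by a JSON object that holds its "method" and its "body", one argument or row to a line. jog_arm: Moves the arm, as the interface text tells. Its arguments: {"type":"object","properties":{"deltas":{"type":"array"},"squeeze":{"type":"number"}},"required":["deltas"]}

```bash
ls; mkdir -p pics
cat > h.py <<'E'
import numpy as np,cv2
from plant import ctrl,vision
def grab(n):
    im,d=vision.camera(n); c=vision.get_calibration(n)
    K=np.array(c["intrinsics"]);R=np.array(c["R"]);t=np.array(c["t"]).ravel()
    h,w=d.shape; u,v=np.meshgrid(np.arange(w),np.arange(h))
    r=np.stack([u,v,np.ones_like(u)],-1)@np.linalg.inv(K).T
    P=(r*d[...,None]-t)@R; P[d==0]=np.nan
    return im,d,P,(K,R,t)
def ray(cal,u,v,z):
    K,R,t=cal; o=-R.T@t; r=R.T@np.linalg.inv(K)@np.array([u,v,1.]); return o+r*(z-o[2])/r[2]
E
python3 - <<'E'
from h import *
for n in("top","scene"):
    im,d,P,c=grab(n); np.savez(f"{n}.npz",im=im,P=P); cv2.imwrite(f"pics/{n}0.png",cv2.resize(im,(800,600)))
    print(n,-c[1].T@c[2],c[0][0,0],c[1].round(2).tolist())
print(ctrl.get_state())
E
```

```text
pics
top [ 318.81968661   27.89955379 1726.49191706] 473.60173867365654 [[0.02, -1.0, 0.02], [-0.99, -0.03, -0.11], [0.11, -0.01, -0.99]]
scene [ 923.2363195   797.08519317 1006.73001124] 441.5133856089399 [[-0.87, 0.5, -0.01], [0.36, 0.61, -0.7], [-0.35, -0.61, -0.71]]
{'time_s': 0.1, 'joint_positions': array([ 1.53321352,  0.50173612, -0.42681569,  1.55130595,  0.22086299,
        1.13829748, -0.21030204]), 'joint_velocities': array([-9.29057526e-05, -2.64071316e-03, -1.91535450e-03, -6.94156882e-04,
        2.12647467e-03, -1.07517640e-03,  1.35312640e-03]), 'joint_torque': array([-1.07586887e-02, -5.67872787e+01, -5.83840191e+00, -2.79911757e+01,
       -6.90732244e-02,  2.41801841e-02,  5.24749123e-05]), 'tool_pos': array([ 192.34286169, -620.25821284,  225.81050715]), 'eef_rot': array([-3.10446975e+00, -4.70552072e-01,  3.81024249e-04]), 'ft_force': array([0.13175966, 0.19946848, 0.79252041]), 'moment': array([0.02202003, 0.02803088, 0.00148976]), 'grip_force': 0.0, 'opening': 1.0000605260905218}
```

View pics/top0.png

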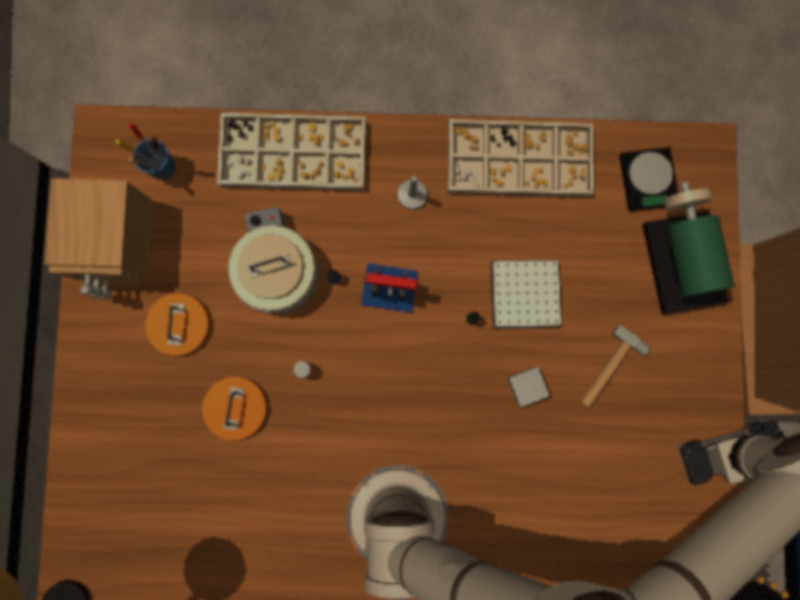

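View pics/scene0.png

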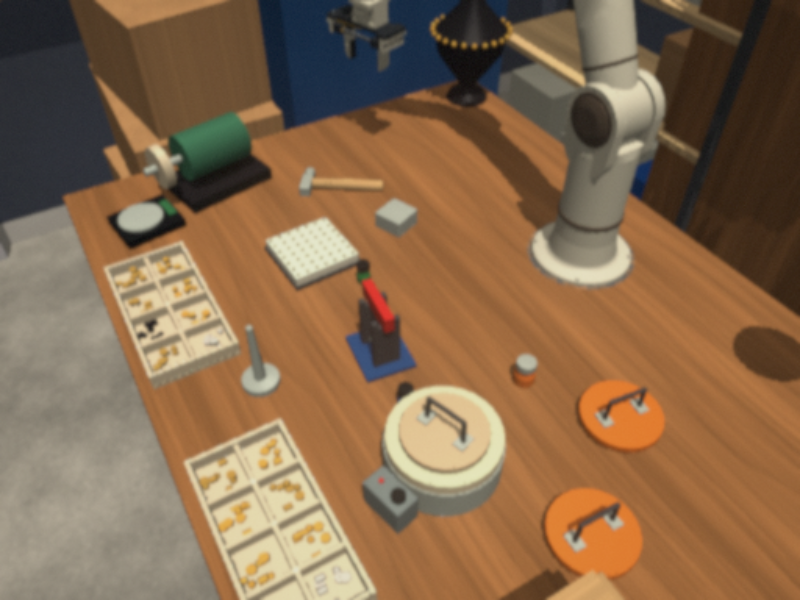

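The top view shows the kiln with the cream lid at (272,265), the red lifter handle at (391,281) on the stand, and the white slab at (526,293). The scene view shows the same. Three things are lid-shaped: the cream one on the kiln at (272,265), and the orange ones at (177,324) and (234,408). The cream one is the lid meant, because it lies on the kiln and isn't orange.

```bash
cat > m.py <<'E'
from h import *
def rect(m):
    c,_=cv2.findContours(m.astype(np.uint8),cv2.RETR_EXTERNAL,cv2.CHAIN_APPROX_NONE)
    return max(c,key=cv2.contourArea)
def pts(P,m,zlo,zhi):
    q=P[m&(P[...,2]>zlo)&(P[...,2]<zhi)]; return q
def fitbar(q):
    (c,s,a)=cv2.minAreaRect(q[:,:2].astype(np.float32)); dx=q[:,:2]-q[:,:2].mean(0)
    v=np.linalg.svd(dx,full_matrices=False)[2][0]
    return q.mean(0).round(1),np.array(c).round(1),np.round(s,1),np.degrees(np.arctan2(v[1],v[0])).round(1),len(q)
E
python3 - <<'E'
from m import *
for n in("top","scene"):
    z=np.load(n+".npz");im=z["im"].astype(int);P=z["P"];X,Y,Z=np.moveaxis(P,-1,0)
    b,g,r=np.moveaxis(im,-1,0)
    red=(r>110)&(g<60)&(b<70)
    q=P[red&(abs(Y)<150)&(X>350)&(X<800)&(Z>100)]
    print(n,"handle",fitbar(q),np.percentile(q[:,2],[5,50,95]))
    # loop
    m=(Z>130)&(Z<165)&(Y>200)&(Y<450)&(X>400)&(X<750)
    print("loop",fitbar(P[m]))
    mask=(Z>95)&(Z<112)&(Y>200)&(Y<480)&(X>400)&(X<750)
    k=rect(mask); print("lid", [P[int(v),int(u)].round() for (u,v) in [cv2.minEnclosingCircle(k)[0]]], fitbar(P[mask]))
    mask=(Z>80)&(Z<112)&(Y>200)&(Y<480)&(X>400)&(X<750)
    print("kiln",fitbar(P[mask]))
    mask=(Z>22)&(Z<40)&(Y<-120)&(Y>-450)&(X>450)&(X<750)&(r>120)&(b>100)
    print("pad",fitbar(P[mask]),np.nanpercentile(P[mask][:,2],[5,50,95]),cv2.minAreaRect(P[mask][:,:2].astype(np.float32)))
    mask=(b>60)&(r<40)&(g<80)&(Y<150)&(Y>-100)&(X>450)&(X<750)&(Z<30)
    print("base",fitbar(P[mask]),cv2.minAreaRect(P[mask][:,:2].astype(np.float32)))
    # other objects
    for nm,box in dict(jarB=(450,650,80,200),jarG=(450,620,-150,-60),jarR=(300,500,180,330)).items():
        m=(X>box[0])&(X<box[1])&(Y>box[2])&(Y<box[3])&(Z>40)&(Z<62); print(nm,np.median(P[m],0).round() if m.any() else None,m.sum())
z=np.load("top.npz")["im"]; cv2.imwrite("pics/crop1.png",cv2.resize(z[130:215,135:365],None,fx=3.4,fy=3.4,interpolation=cv2.INTER_CUBIC))
E
```

```text
top handle (array([523.2,  28.2, 143.5]), array([523.8,  28.5]), array([109.1,  19.4]), np.float64(-96.0), 193) [135.39918648 144.36161423 150.61963359]
loop (array([554.6, 296.1, 155.5]), array([555.1, 296.3]), array([ 8.4, 75.8]), np.float64(108.0), 59)
lid [array([557., 294., 106.])] (array([554.1, 295.4, 104.1]), array([554.9, 295.8]), array([175.6, 179.9]), np.float64(-150.0), 1368)
kiln (array([551.7, 293.4,  98.7]), array([554.6, 296.6]), array([187.6, 187.8]), np.float64(-153.0), 2208)
pad (array([ 520.7, -286.2,   31.3]), array([ 520.3, -286.3]), array([144.4, 150.3]), np.float64(-104.4), 1574) [25.19129843 31.23926937 37.39127252] ((520.2841186523438, -286.25701904296875), (144.3649444580078, 150.27914428710938), 1.9884388446807861)
base (array([511.8,  39.8,  11.3]), array([523. ,  31.2]), array([112.2,  91.3]), np.float64(-96.4), 250) ((523.0393676757812, 31.21044158935547), (112.21456909179688, 91.3416519165039), 82.98609924316406)
jarB [544. 162.  50.] 58
jarG [ 455. -149.   43.] 1
jarR [336. 226.  55.] 107
scene handle (array([526.7,  43.8, 140.2]), array([518.9,  34.6
[... 362 characters left out ...]
 array([552.4, 298.4]), array([188. , 188.3]), np.float64(-23.3), 3881)
pad (array([ 522.9, -279.2,   29. ]), array([ 520.7, -283.7]), array([144.1, 155.5]), np.float64(88.3), 1280) [24.98330039 29.0624266  32.74535827] ((520.7054443359375, -283.7061767578125), (144.1265869140625, 155.47024536132812), 2.9463553428649902)m.py:8: RuntimeWarning: Mean of empty slice.
  (c,s,a)=cv2.minAreaRect(q[:,:2].astype(np.float32)); dx=q[:,:2]-q[:,:2].mean(0)
  ret = um.true_divide(
Traceback (most recent call last):
  File "m.py", line 9, in fitbar
    v=np.linalg.svd(dx,full_matrices=False)[2][0]
      ~~~~~~~~~~~~~~~~~~~~~~~~~~~~~~~~~~~~~~~~^^^
IndexError: index 0 is out of bounds for axis 0 with size 0
```

Run:
```python
from m import *
t=np.load("top.npz")["im"]; s=np.load("scene.npz")["im"]
a=cv2.resize(t[135:205,135:365],(790,240),interpolation=cv2.INTER_CUBIC)
b=cv2.resize(s[170:250,200:340],(595,340),interpolation=cv2.INTER_CUBIC)
o=np.zeros((590,790,3),np.uint8);o[:240]=a;o[245:585,:595]=b
cv2.imwrite("pics/crop1.png",cv2.convertScaleAbs(o,alpha=1.6,beta=15))
P=np.load("top.npz")["P"];X,Y,Z=np.moveaxis(P,-1,0)
for nm,bx,zz in (("jarB",(450,650,100,210),(30,62)),("jarG",(420,600,-240,-80),(28,62)),("jarR",(280,480,180,330),(30,62)),("mandrel",(640,800,-80,60),(60,170))):
    m=(X>bx[0])&(X<bx[1])&(Y>bx[2])&(Y<bx[3])&(Z>zz[0])&(Z<zz[1]); print(nm,np.median(P[m],0).round() if m.any() else None,m.sum())
```

```text
jarB [543. 164.  50.] 75
jarG [ 509. -222.   34.] 321
jarR [336. 227.  55.] 114
mandrel [744. -16. 110.] 42
```

View pics/crop1.png

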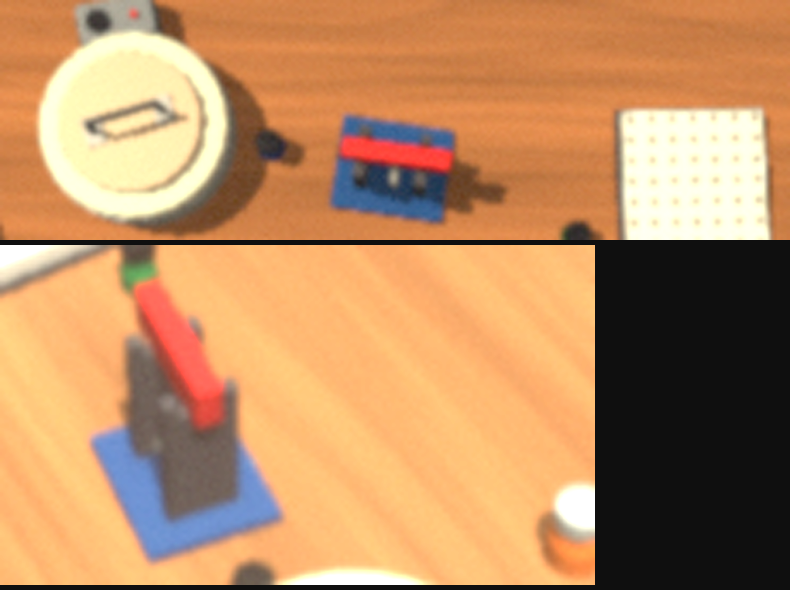

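Call:
{"method": "jog_arm", "body": {
  "deltas": [
    [0, 0, 0, -1, 0, 0, -0.1165],
    [0, 0, 0, -1, 0, 0, -0.1165],
    [0, 0, 0, -1, 0, 0, -0.1165],
    [0, 0, 0, -1, 0, 0, -0.1165],
    [0, 0, 0, -1, 0, 0, -0.1165],
    [0, 0, 0, -1, 0, 0, -0.1165],
    [0, 0, 0, -1, 0, 0, -0.1165],
    [0, 0, 0, -1, 0, 0, -0.1165],
    [0, 0, 0, 0, 0, 0, -0.1165],
    [0, 0, 0, 0, 0, 0, -0.1165],
    [0, 0, 0, 0, 0, 0, 0]
  ]
}}

```text
time_s: 1.2
tool_pos: [192.3, -620.6, 306.1]
eef_rot: [-2.333, -2.102, -0.001]
ft_force: [-0.5, 0.6, -0.2]
opening: 1.003
grip_force: 0.0
```

The upper crop confirms the cream lid at (135,125), with its loop on the kiln. The lifter's red handle is at (395,150), with a grey part of the lifter showing between the posts at (393,178). The lower crop shows the handle seated on both posts.

Call:
{"method": "jog_arm", "body": {
  "deltas": [
    [0, 2, 0.77, 0, 0, 0, 0],
    [0, 4, 1.54, 0, 0, 0, 0],
    [0, 4, 1.54, 0, 0, 0, 0],
    [0, 4, 1.54, 0, 0, 0, 0],
    [0, 4, 1.54, 0, 0, 0, 0],
    [0, 4, 1.54, 0, 0, 0, 0],
    [0, 4, 1.54, 0, 0, 0, 0],
    [0, 4, 1.54, 0, 0, 0, 0],
    [0, 4, 1.54, 0, 0, 0, 0],
    [0, 4, 1.54, 0, 0, 0, 0],
    [0, 4, 1.54, 0, 0, 0, 0],
    [0, 4, 1.54, 0, 0, 0, 0],
    [0, 4, 1.54, 0, 0, 0, 0],
    [0, 4, 1.54, 0, 0, 0, 0],
    [0, 4, 1.54, 0, 0, 0, 0],
    [0, 4, 1.54, 0, 0, 0, 0],
    [0, 4, 1.54, 2, 0, 0, 0],
    [0, 2, 0.8, 4, 0, 0, 0],
    [0, 0, 0, 4, 0, 0, 0],
    [0, 0, 0, 0, 0, 0, 0]
  ]
}}

```text
time_s: 3.2
tool_pos: [520.5, 28.3, 201.9]
eef_rot: [-2.33, -2.097, 0.011]
ft_force: [-1.2, -0.7, 0.5]
opening: 0.998
grip_force: 0.0
```

Run:
```python
from m import *
for n in("top","scene"):
    z=np.load(n+".npz");im=z["im"].astype(int);P=z["P"]
    a=np.radians(-6);ex=np.array([np.cos(a),np.sin(a)]);ey=np.array([-ex[1],ex[0]])
    q=P[...,:2]-[523.5,28.5]; lx=q@ex;ly=q@ey
    m=(abs(ly)<18)&(abs(lx)<45)&(P[...,2]>15)&(P[...,2]<118)
    for v,u in np.argwhere(m): print(n,u,v,lx[v,u].round(),ly[v,u].round(),P[v,u,2].round(),im[v,u])
```

```text
top 255 172 45.0 -13.0 17.0 [83 58 51]
top 247 173 37.0 15.0 18.0 [84 55 30]
top 256 173 41.0 -17.0 19.0 [82 55 34]
top 252 174 35.0 -3.0 23.0 [85 55 31]
top 245 182 -8.0 16.0 113.0 [23 18 77]
top 246 182 -8.0 12.0 117.0 [22 14 86]
top 249 183 -8.0 2.0 100.0 [31 37 73]
top 250 183 -7.0 -1.0 95.0 [33 38 78]
top 251 183 1.0 -4.0 36.0 [26 23 73]
top 252 183 -8.0 -8.0 110.0 [19 16 76]
top 253 183 -8.0 -12.0 116.0 [19 16 85]
top 247 184 -3.0 10.0 16.0 [39 27 25]
top 249 184 -11.0 2.0 92.0 [54 60 68]
top 250 184 -10.0 -2.0 92.0 [47 54 63]
top 251 184 -2.0 -5.0 31.0 [39 37 47]
top 245 185 -7.0 17.0 18.0 [42 27 14]
top 249 185 -15.0 1.0 97.0 [69 78 84]
top 250 185 -13.0 -2.0 89.0 [62 71 75]
top 253 185 -3.0 -12.0 16.0 [40 24 17]
top 246 186 -11.0 12.0 20.0 [46 30 19]
top 249 186 -17.0 1.0 89.0 [77 89 95]
top 250 186 -17.0 -3.0 87.0 [67 76 80]
top 247 187 -14.0 8.0 18.0 [47 36 31]
top 249 187 -20.0 0.0 87.0 [76 86 91]
top 250 187 -20.0 -3.0 86.0 [64 72 75]
top 245 188 -18.0 15.0 20.0 [42 26 14]
top 248 188 -17.0 4.0 18.0 [53 52 52]
top 249 188 -22.0 0.0 71.0 [61 67 71]
top 250 188 -21.0 -3.0 
[... 662 characters left out ...]
22.0 [84 55 30]
scene 236 195 9.0 -17.0 116.0 [41 50 85]
scene 232 196 21.0 -17.0 117.0 [46 53 61]
scene 237 197 8.0 -10.0 114.0 [33 41 78]
scene 238 198 8.0 -2.0 117.0 [29 37 81]
scene 238 199 8.0 -4.0 111.0 [32 40 72]
scene 239 201 9.0 6.0 114.0 [33 38 72]
scene 232 202 21.0 -18.0 91.0 [46 50 60]
scene 240 202 9.0 13.0 116.0 [31 39 80]
scene 240 205 -3.0 -18.0 68.0 [54 58 72]
scene 232 208 23.0 -17.0 68.0 [43 48 59]
scene 232 209 23.0 -15.0 66.0 [45 50 61]
scene 234 210 16.0 -18.0 55.0 [45 50 59]
scene 234 214 17.0 -17.0 39.0 [47 52 62]
scene 236 217 18.0 2.0 46.0 [58 63 70]
scene 237 217 16.0 2.0 45.0 [55 61 68]
scene 236 218 20.0 4.0 45.0 [57 59 63]
scene 237 218 16.0 2.0 40.0 [54 56 64]
```

The shank is on the world -x side and the tip at about lifter-frame x=+17, z=45, so the lifter's +x points to world yaw ≈ -6°.

```bash
cat > s.py <<'E'
from h import *
from scipy.spatial.transform import Rotation as Ro
def st():
    s=ctrl.get_state(); R=Ro.from_rotvec(s["eef_rot"]).as_matrix()
    print(round(s["time_s"],2),s["tool_pos"].round(1),"yaw x",np.degrees(np.arctan2(R[1,0],R[0,0])).round(2),"z",R[:,2].round(4),s["ft_force"].round(1),s["moment"].round(2),round(s["opening"]*92,1),s["joint_positions"].round(2))
    return s,R
def to(p,yaw=None):
    s,R=st(); print("tool shift cm",(R.T@(np.array(p)-s["tool_pos"])/10).round(2), end=" ")
    if yaw is not None:
        T=Ro.from_matrix(np.array([[np.cos(yaw),np.sin(yaw),0],[np.sin(yaw),-np.cos(yaw),0],[0,0,-1]]))
        print("turn",(Ro.from_matrix(R).inv()*T).as_rotvec().round(4),end="")
    print()
E
python3 - <<'E'
from s import *
im,d,P,c=grab("scene"); im,d,P,c=grab("top"); to([523.5,28.5,112],np.radians(84))
E
```

```text
3.3 [524.1  28.  206.8] yaw x 83.9 z [-1.8e-03  4.0e-04 -1.0e+00] [0.5 0.7 0.6] [-0.02 -0.16 -0.03] 92.0 [ 0.7   0.44 -1.    1.87  0.42  1.06 -0.58]
tool shift cm [ 0.04 -0.04  9.48] turn [-0.0019 -0.0002 -0.0018]
```

Call:
{"method": "jog_arm", "body": {
  "deltas": [
    [0, 0, 0, 2, 0, 0, 0],
    [0, 0, 0, 2.5, 0, 0, 0],
    [0, 0, 0, 2.5, 0, 0, 0],
    [0, 0, 0, 1.5, 0, 0, 0],
    [0, 0, 0, 0.9, 0, 0, 0],
    [0, 0, 0, 0, 0, 0, 0],
    [1, 0, 0, 0, 0, 0, 0],
    [1, 0, 0, 0, 0, 0, 0],
    [1, 0, 0, 0, 0, 0, 0],
    [1, 0, 0, 0, 0, 0, 0],
    [1, 0, 0, 0, 0, 0, 0],
    [1, 0, 0, 0, 0, 0, 0],
    [1, 0, 0, 0, 0, 0, 0],
    [1, 0, 0, 0, 0, 0, 0],
    [1, 0, 0, 0, 0, 0, 0],
    [1, 0, 0, 0, 0, 0, 0]
  ],
  "squeeze": 45
}}

```text
time_s: 4.9
tool_pos: [524.2, 28.0, 112.7]
eef_rot: [-2.335, -2.102, 0.001]
ft_force: [-1.8, 0.7, 1.0]
opening: 0.215
grip_force: 45.0
```

```bash
python3 -c "
from s import *
st()"
```

```text
4.9 [524.2  28.  112.7] yaw x 83.99 z [-6.e-04 -1.e-04 -1.e+00] [-1.8  0.7  1. ] [0.03 0.29 0.04] 19.8 [ 0.6   0.57 -0.9   1.95  0.56  0.9  -0.69]
```

Call:
{"method": "jog_arm", "body": {
  "deltas": [
    [1, 0, 0, -1, 0, 0, 0],
    [1, 0, 0, -2, 0, 0, 0],
    [1, 0, 0, -2.2, 0, 0, 0],
    [1, 0, 0, -2.2, 0, 0, 0],
    [1, 0, 0, -2, 0, 0, 0],
    [1, 0, 0, -1, 0, 0, 0],
    [1, 1, -0.15, 0, 0, 0, 0],
    [1, 2.5, -0.4, 0, 0, 0, -0.06],
    [1, 3, -0.45, 0, 0, 0, 0],
    [1, 3, -0.5, 0, 0, 0, 0],
    [1, 3, -0.5, 0, 0, 0, 0],
    [1, 3, -0.5, 0, 0, 0, 0],
    [1, 3, -0.5, 0, 0, 0, 0],
    [1, 3, -0.4, 0, 0, 0, 0],
    [1, 2, -0.3, 0, 0, 0, 0],
    [1, 1, -0.2, 0, 0, 0, -0.1],
    [1, 0, 0, 0, 0, 0, -0.1],
    [1, 0, 0, 0, 0, 0, -0.1],
    [1, 0, 0, 0, 0, 0, -0.06],
    [1, 0, 0, 0, 0, 0, 0]
  ]
}}

```text
time_s: 6.9
tool_pos: [497.5, 275.0, 215.4]
eef_rot: [-1.843, -2.542, 0.002]
ft_force: [0.4, -0.8, -2.8]
opening: 0.215
grip_force: 45.0
```

Run:
```python
from m import *; from s import *
im,d,P,c=grab("scene"); np.savez("scene1.npz",im=im,P=P)
im2,d2,P2,c2=grab("top"); np.savez("top1.npz",im=im2,P=P2)
s,R=st()
to([511.4,283.4,207],np.radians(108.2))
for p in (s["tool_pos"],[554.2,297.3,152]):
    q=c[1]@np.array(p)+c[2]; q=c[0]@q; print(q[:2]/q[2])
o=cv2.convertScaleAbs(cv2.resize(im[170:350,200:360],None,fx=3.3,fy=3.3,interpolation=cv2.INTER_CUBIC),alpha=1.5)
cv2.imwrite("pics/a1.png",o)
```

```text
7.0 [497.9 274.9 215.9] yaw x 107.98 z [-1.5e-03 -2.0e-04 -1.0e+00] [-0.6 -0.3 -1.8] [-0.03 -0.14 -0.1 ] 19.7 [ 0.25  0.56 -1.08  1.76  0.54  1.16 -0.69]
7.0 [497.9 274.9 215.9] yaw x 107.98 z [-1.5e-03 -2.0e-04 -1.0e+00] [-0.6 -0.3 -1.8] [-0.03 -0.14 -0.1 ] 19.7 [ 0.25  0.56 -1.08  1.76  0.54  1.16 -0.69]
tool shift cm [0.39 1.54 0.88] turn [-0.0014 -0.0003 -0.0038]
[300.68928396 229.67073443]
[284.34117252 262.67490322]
```

View pics/a1.png

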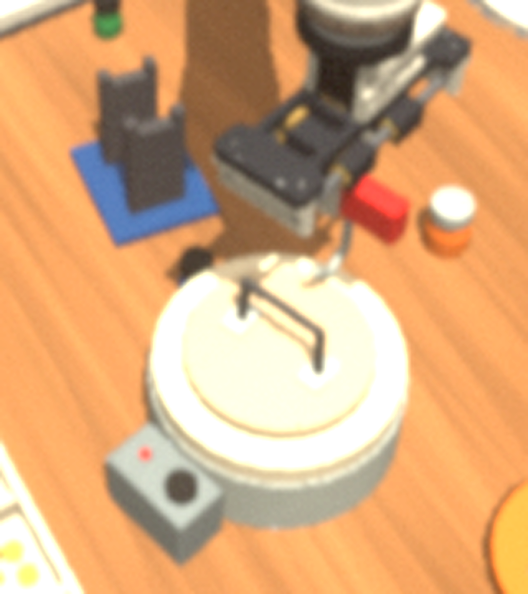

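The crop shows the lifter held upright, with its hook at (325,270) just short of the loop. The loop bar runs from (243,285) to (320,333), within 1–2 px of where I predicted its middle. Next I'll compare hook and bar in the same view.

Run:
```python
from m import *
a=np.radians(18);ex=np.array([np.cos(a),np.sin(a)]);ey=np.array([-ex[1],ex[0]])
P=np.load("scene1.npz")["P"]; q=P[...,:2]-[497.9,275]; lx,ly,Z=q@ex,q@ey,P[...,2]
m=(abs(ly)<15)&(lx>-40)&(lx<34)&(Z>118)&(Z<200)
for v,u in np.argwhere(m): print(u,v,lx[v,u].round(),ly[v,u].round(1),Z[v,u].round())
m=(abs(ly)<60)&(lx>40)&(lx<90)&(Z>143)&(Z<165); b=np.c_[lx[m],ly[m],Z[m]]
print("bar lx",np.median(b[:,0]),"ly",np.percentile(b[:,1],[0,2,50,98,100]).round(1),"z",np.median(b[:,2]), "lx vs ly fit",np.polyfit(b[:,1],b[:,0],1))
P=np.load("top1.npz")["P"];q=P[...,:2]-[497.9,275]; lx,ly,Z=q@ex,q@ey,P[...,2]
m=(abs(ly)<60)&(lx>40)&(lx<90)&(Z>143)&(Z<165); b=np.c_[lx[m],ly[m],Z[m]]
print("top bar",len(b),np.median(b,0),np.percentile(b[:,1],[0,50,100]))
```

```text
302 235 -1.0 4.6 199.0
304 236 -17.0 0.0 177.0
304 237 -19.0 -0.3 172.0
305 237 -16.0 3.8 177.0
304 238 -18.0 0.5 169.0
305 238 -18.0 3.4 172.0
306 238 -21.0 4.1 169.0
304 239 -16.0 1.6 168.0
305 239 -17.0 3.9 169.0
306 239 -21.0 4.7 166.0
304 240 -19.0 0.6 161.0
305 240 -17.0 4.6 166.0
306 240 -19.0 5.8 164.0
303 241 -19.0 -1.9 155.0
304 241 -19.0 0.7 157.0
305 241 -18.0 4.5 161.0
306 241 -20.0 5.8 160.0
303 242 -18.0 -0.8 153.0
304 242 -15.0 3.6 159.0
305 242 -17.0 5.4 159.0
306 242 -21.0 5.8 156.0
303 243 -18.0 -0.8 148.0
304 243 -16.0 3.0 153.0
305 243 -19.0 4.2 152.0
306 243 -23.0 4.5 148.0
303 244 -19.0 -1.0 144.0
304 244 -18.0 2.5 147.0
305 244 -18.0 5.3 150.0
303 245 -18.0 -0.2 141.0
304 245 -18.0 2.7 144.0
305 245 -18.0 5.4 145.0
302 246 -14.0 -0.2 141.0
303 246 -16.0 1.7 141.0
304 246 -17.0 3.9 142.0
305 246 -19.0 5.3 141.0
301 247 -12.0 -1.3 138.0
302 247 -10.0 2.9 144.0
303 247 -13.0 3.7 141.0
304 247 -14.0 6.1 143.0
301 248 -9.0 0.6 138.0
302 248 -11.0 2.8 139.0
303 248 -13.0 4.2 138.0
300 249 -7.0 -0.2 136.0
301 249 -8.0 2.1 137.0
302 249 -10.0 3.7 137.0
303 249 -12.0 5
[... 188 characters left out ...]
131.0
300 251 -2.0 3.8 136.0
301 251 -5.0 4.6 134.0
302 251 -8.0 5.6 132.0
294 252 18.0 -0.5 148.0
295 252 17.0 1.5 148.0
296 252 16.0 3.7 149.0
297 252 12.0 4.2 146.0
298 252 7.0 4.1 142.0
299 252 0.0 2.3 133.0
300 252 -2.0 3.9 132.0
301 252 -5.0 4.7 130.0
294 253 20.0 1.0 147.0
295 253 17.0 2.0 145.0
296 253 16.0 4.3 146.0
297 253 13.0 5.2 144.0
298 253 11.0 7.0 144.0
299 253 4.0 4.9 135.0
300 253 1.0 6.3 133.0
295 254 22.0 5.8 150.0
296 254 17.0 5.3 144.0
297 254 14.0 6.5 143.0
298 254 7.0 4.7 134.0
299 254 6.0 6.4 134.0
bar lx 61.34178799712248 ly [-31.3 -28.4   9.7  43.2  44.3] z 154.1880549147544 lx vs ly fit [-1.01094778e-02  6.11937430e+01]
  return _methods._mean(a, axis=axis, dtype=dtype,
  ret = um.true_divide(
Traceback (most recent call last):
IndexError: index -1 is out of bounds for axis 0 with size 0
```

Call:
{"method": "jog_arm", "body": {
  "deltas": [
    [1, 0.25, 0, 0.6, 0, 0, 0],
    [1, 0.2, 0, 0.5, 0, 0, 0],
    [1, 0, 0, 0, 0, 0, 0],
    [1, 0, 0.5, 0, 0, 0, 0],
    [1, 0, 0.9, 0, 0, 0, 0],
    [1, 0, 0.9, 0, 0, 0, 0],
    [1, 0, 0.9, 0, 0, 0, 0],
    [1, 0, 0.9, 0, 0, 0, 0],
    [1, 0, 0.9, 0, 0, 0, 0],
    [1, 0, 0.7, 0, 0, 0, 0],
    [1, 0, 0.3, 0, 0, 0, 0],
    [1, 0, 0, 0, 0, 0, 0],
    [1, 0, 0, 0, 0, 0, 0]
  ]
}}

```text
time_s: 8.3
tool_pos: [554.0, 297.6, 205.7]
eef_rot: [-1.845, -2.543, 0.001]
ft_force: [-0.2, 0.3, -2.4]
opening: 0.215
grip_force: 45.0
```

```bash
cat > look.py <<'E'
import sys
from m import *; from s import *
n,u0,u1,v0,v1,f=sys.argv[1:]
u0,u1,v0,v1=map(int,(u0,u1,v0,v1))
im,d,P,c=grab("scene"); np.savez("scene1.npz",im=im,P=P); st()
k=min(790/(u1-u0),590/(v1-v0))
cv2.imwrite(f"pics/{n}.png",cv2.convertScaleAbs(cv2.resize(im[v0:v1,u0:u1],None,fx=k,fy=k,interpolation=cv2.INTER_CUBIC),alpha=float(f)))
E
python3 look.py a2 230 340 190 310 1.5
```

```text
8.35 [553.9 297.5 205.7] yaw x 108.08 z [-3.e-04 -2.e-04 -1.e+00] [ 0.1  0.3 -1. ] [ 0.   -0.16 -0.02] 19.8 [ 0.15  0.67 -1.02  1.61  0.6   1.2  -0.68]
```

View pics/a2.png

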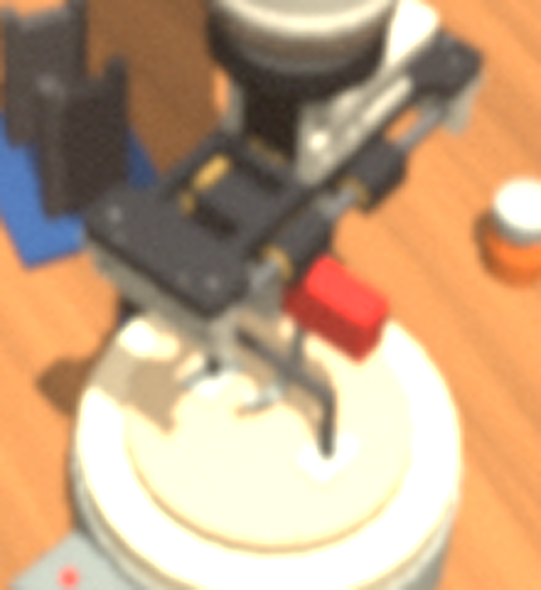

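The hook is under the bar. Its tip shows on the near side at (262,395), the shank is behind at (297,345), and nothing is touching yet. Lifting slowly.

Call:
{"method": "jog_arm", "body": {
  "deltas": [
    [1, 0, 0, -0.6, 0, 0, 0],
    [1, 0, 0, -0.8, 0, 0, 0],
    [1, 0, 0, -0.5, 0, 0, 0],
    [1, 0, 0, -0.2, 0, 0, 0],
    [1, 0, 0, -0.2, 0, 0, 0],
    [1, 0, 0, -0.2, 0, 0, 0],
    [1, 0, 0, -0.2, 0, 0, 0],
    [1, 0, 0, -0.2, 0, 0, 0],
    [1, 0, 0, -0.2, 0, 0, 0],
    [1, 0, 0, -0.2, 0, 0, 0],
    [1, 0, 0, -0.1, 0, 0, 0],
    [1, 0, 0, 0, 0, 0, 0],
    [1, 0, 0, 0, 0, 0, 0]
  ]
}}

```text
time_s: 9.65
tool_pos: [554.3, 297.5, 239.7]
eef_rot: [1.845, 2.542, -0.0]
ft_force: [1.1, 0.1, -5.7]
opening: 0.214
grip_force: 45.0
```

```bash
cat > tilt.py <<'E'
from m import *; from s import *
import sys
zexp=float(sys.argv[1]); cx,cy=map(float,sys.argv[2:4])
im,d,P,c=grab("scene"); np.savez("scene1.npz",im=im,P=P); st()
q=P[(np.hypot(P[...,0]-cx,P[...,1]-cy)<66)&(abs(P[...,2]-zexp)<14)]
for _ in range(4):
    A=np.c_[q[:,:2]-[cx,cy],np.ones(len(q))]; k=np.linalg.lstsq(A,q[:,2],rcond=None)[0]; q=q[abs(A@k-q[:,2])<4]
a=np.radians(18); g=k[:2]
print(len(q),"plane z",k[2].round(1),"slope deg lidx,lidy",np.degrees([g@[np.cos(a),np.sin(a)],g@[-np.sin(a),np.cos(a)]]).round(2),"centre",q.mean(0).round(1))
E
python3 - <<'E'
from m import *
P=np.load("scene.npz")["P"];cx,cy=554,297.5
q=P[(np.hypot(P[...,0]-cx,P[...,1]-cy)<66)&(abs(P[...,2]-104)<14)]
for _ in range(4):
    A=np.c_[q[:,:2]-[cx,cy],np.ones(len(q))]; k=np.linalg.lstsq(A,q[:,2],rcond=None)[0]; q=q[abs(A@k-q[:,2])<4]
a=np.radians(18); g=k[:2]
print("before",len(q),k[2],np.degrees([g@[np.cos(a),np.sin(a)],g@[-np.sin(a),np.cos(a)]]).round(2))
E
python3 tilt.py 112 554 297.5
```

```text
before 1714 103.93203097704179 [-0.1   0.03]
9.7 [554.3 297.5 239.7] yaw x 108.05 z [-1.e-04 -1.e-04 -1.e+00] [ 0.4  0.8 -5.8] [-0.04 -0.12 -0.02] 20.1 [ 0.17  0.64 -1.04  1.58  0.57  1.26 -0.65]
1673 plane z 113.7 slope deg lidx,lidy [-0.12 -0.1 ] centre [558.4 302.7 113.7]
```

The lid is hanging level (0.1°), 10 mm up. Raising it and carrying it over the stand.

Call:
{"method": "jog_arm", "body": {
  "deltas": [
    [1, 0, 0, -0.3, 0, 0, 0],
    [1, 0, 0, -0.7, 0, 0, 0],
    [1, 0, 0, -1, 0, 0, 0],
    [1, 0, 0, -1.2, 0, 0, 0],
    [1, 0, 0, -1.2, 0, 0, 0],
    [1, 0, 0, -1, 0, 0, 0],
    [1, 0, 0, -0.7, 0, 0, 0],
    [1, 0, 0, -0.4, 0, 0, 0],
    [1, -0.28, -0.11, 0, 0, 0, 0],
    [1, -0.56, -0.22, 0, 0, 0, 0],
    [1, -0.93, -0.36, 0, 0, 0, 0],
    [1, -1.3, -0.51, 0, 0, 0, 0],
    [1, -1.68, -0.66, 0, 0, 0, 0],
    [1, -1.86, -0.73, 0, 0, 0, 0],
    [1, -1.86, -0.73, 0, 0, 0, 0],
    [1, -1.86, -0.73, 0, 0, 0, 0],
    [1, -1.86, -0.73, 0, 0, 0, 0],
    [1, -1.86, -0.73, 0, 0, 0, 0],
    [1, -1.86, -0.73, 0, 0, 0, 0],
    [1, -1.86, -0.73, 0, 0, 0, 0]
  ]
}}

```text
time_s: 11.7
tool_pos: [542.6, 105.0, 304.3]
eef_rot: [-1.847, -2.542, 0.002]
ft_force: [0.4, -0.2, -6.1]
opening: 0.217
grip_force: 45.0
```

```bash
python3 -c "
from s import *
to([520.5,-285.3,305],np.radians(108))"
```

```text
11.7 [542.6 105.  304.3] yaw x 108.0 z [-7.e-04 -1.e-03 -1.e+00] [ 0.4 -0.2 -6.1] [-0.02 -0.2   0.03] 20.0 [ 0.64  0.45 -1.17  1.69  0.43  1.29 -0.29]
tool shift cm [-3.643e+01 -1.416e+01 -3.000e-02] turn [-0.001   0.0007  0.    ]
```

Call:
{"method": "jog_arm", "body": {
  "deltas": [
    [1, -1.86, -0.73, 0, 0, 0, 0],
    [1, -1.86, -0.73, 0, 0, 0, 0],
    [1, -1.86, -0.73, 0, 0, 0, 0],
    [1, -1.86, -0.73, 0, 0, 0, 0],
    [1, -1.86, -0.73, 0, 0, 0, 0],
    [1, -1.86, -0.73, 0, 0, 0, 0],
    [1, -1.86, -0.73, 0, 0, 0, 0],
    [1, -1.86, -0.73, 0, 0, 0, 0],
    [1, -1.86, -0.73, 0, 0, 0, 0],
    [1, -1.86, -0.73, 0, 0, 0, 0],
    [1, -1.86, -0.73, 0, 0, 0, 0],
    [1, -1.86, -0.73, 0, 0, 0, 0],
    [1, -1.86, -0.73, 0, 0, 0, 0],
    [1, -1.86, -0.73, 0, 0, 0, 0],
    [1, -1.86, -0.73, 0, 0, 0, 0],
    [1, -1.68, -0.65, 0, 0, 0, 0],
    [1, -1.49, -0.58, 0, 0, 0, 0],
    [1, -1.2, -0.47, 0, 0, 0, 0],
    [1, -0.9, -0.35, 0, 0, 0, 0],
    [1, -0.6, -0.23, 0, 0, 0, 0]
  ]
}}

```text
time_s: 13.7
tool_pos: [521.9, -255.8, 304.6]
eef_rot: [-1.846, -2.542, -0.0]
ft_force: [-0.9, -0.6, -5.3]
opening: 0.215
grip_force: 45.0
```

```bash
python3 -c "
from s import *
to([520.5,-285.3,305],np.radians(108))"
```

```text
13.7 [ 521.9 -255.8  304.6] yaw x 108.03 z [-0.e+00  3.e-04 -1.e+00] [-0.9 -0.6 -5.3] [ 0.01 -0.18 -0.  ] 19.7 [ 1.23  0.5  -1.14  1.62  0.47  1.32  0.34]
tool shift cm [-2.76 -1.05 -0.04] turn [ 0.0001 -0.0003  0.0005]
```

Call:
{"method": "jog_arm", "body": {
  "deltas": [
    [1, -0.6, -0.22, 0, 0, 0, 0],
    [1, -0.6, -0.23, 0, 0, 0, 0],
    [1, -0.55, -0.2, 0, 0, 0, 0],
    [1, -0.5, -0.2, 0, 0, 0, 0],
    [1, -0.35, -0.14, 0.3, 0, 0, 0],
    [1, -0.16, -0.06, 0.7, 0, 0, 0],
    [1, 0, 0, 1.1, 0, 0, 0],
    [1, 0, 0, 1.5, 0, 0, 0],
    [1, 0, 0, 1.6, 0, 0, 0],
    [1, 0, 0, 1.6, 0, 0, 0],
    [1, 0, 0, 1.4, 0, 0, 0],
    [1, 0, 0, 1.2, 0, 0, 0],
    [1, 0, 0, 0.9, 0, 0, 0],
    [1, 0, 0, 0.5, 0, 0, 0],
    [1, 0, 0, 0.2, 0, 0, 0],
    [1, 0, 0, 0, 0, 0, 0],
    [1, 0, 0, 0, 0, 0, 0],
    [1, 0, 0, 0, 0, 0, 0]
  ]
}}

```text
time_s: 15.5
tool_pos: [521.0, -284.7, 195.4]
eef_rot: [1.845, 2.541, 0.0]
ft_force: [-0.1, -0.4, -5.4]
opening: 0.216
grip_force: 45.0
```

```bash
python3 tilt.py 68 520 -285; python3 look.py a3 150 260 100 215 1.5
python3 - <<'E'
from m import *
P=np.load("scene1.npz")["P"]; X,Y,Z=np.moveaxis(P,-1,0)
m=(np.hypot(X-520,Y+285)<90)&(Z>55)&(Z<78); print("lid top rect",cv2.minAreaRect(P[m][:,:2].astype(np.float32)),cv2.minEnclosingCircle(P[m][:,:2].astype(np.float32)))
E
```

```text
15.55 [ 520.9 -284.7  195.3] yaw x 108.04 z [ 8.e-04 -5.e-04 -1.e+00] [-0.8  0.7 -5.6] [ 0.02 -0.09  0.  ] 19.5 [ 1.2   0.62 -1.04  1.72  0.59  1.15  0.3 ]
666 plane z 68.7 slope deg lidx,lidy [ 0.12 -0.47] centre [ 523.5 -280.    68.7]
15.6 [ 520.8 -284.7  195.2] yaw x 108.04 z [ 7.e-04 -5.e-04 -1.e+00] [-0.7 -0.1 -6.2] [-0.04 -0.14  0.01] 20.2 [ 1.2   0.62 -1.04  1.72  0.59  1.15  0.3 ]
lid top rect ((519.4078979492188, -281.1714172363281), (142.0916748046875, 142.91175842285156), 36.386112213134766) ((520.081298828125, -282.48260498046875), 74.3183822631836)
```

View pics/a3.png

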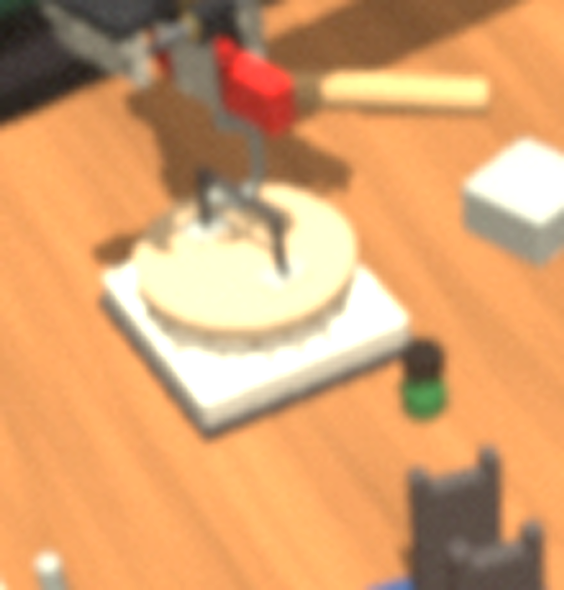

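The lid hangs level over the slab, at (245,260) in the crop. Its centre is within 2 mm of the slab centre in the same view. Setting it down gently, then dropping the hook clear of the bar.

Call:
{"method": "jog_arm", "body": {
  "deltas": [
    [1, 0, 0, 0.3, 0, 0, 0],
    [1, 0, 0, 0.4, 0, 0, 0],
    [1, 0, 0, 0.35, 0, 0, 0],
    [1, 0, 0, 0.2, 0, 0, 0],
    [1, 0, 0, 0.1, 0, 0, 0],
    [1, 0, 0, 0.1, 0, 0, 0],
    [1, 0, 0, 0.1, 0, 0, 0],
    [1, 0, 0, 0.1, 0, 0, 0],
    [1, 0, 0, 0.1, 0, 0, 0],
    [1, 0, 0, 0.1, 0, 0, 0],
    [1, 0, 0, 0.1, 0, 0, 0],
    [1, 0, 0, 0.3, 0, 0, 0],
    [1, 0, 0, 0.5, 0, 0, 0],
    [1, 0, 0, 0.5, 0, 0, 0],
    [1, 0, 0, 0.4, 0, 0, 0],
    [1, 0, 0, 0.3, 0, 0, 0],
    [1, 0, 0, 0, 0, 0, 0],
    [1, 0, 0, 0, 0, 0, 0]
  ]
}}

```text
time_s: 17.4
tool_pos: [520.6, -284.5, 155.2]
eef_rot: [-1.845, -2.542, -0.0]
ft_force: [0.4, 0.1, -2.4]
opening: 0.216
grip_force: 45.0
```

```bash
python3 tilt.py 52 520 -285
```

```text
17.45 [ 520.7 -284.6  155.3] yaw x 108.05 z [ 3.e-04  0.e+00 -1.e+00] [ 1.   0.5 -2.3] [-0.04 -0.1  -0.  ] 19.9 [ 1.17  0.67 -1.01  1.75  0.63  1.09  0.27]
620 plane z 51.3 slope deg lidx,lidy [-0.26  0.07] centre [ 524.1 -279.1   51.3]
```

Call:
{"method": "jog_arm", "body": {
  "deltas": [
    [1, 0, -0.4, 0, 0, 0, 0],
    [1, 0, -0.8, 0, 0, 0, 0],
    [1, 0, -1, 0, 0, 0, 0],
    [1, 0, -1, 0, 0, 0, 0],
    [1, 0, -1, 0, 0, 0, 0],
    [1, 0, -1, 0, 0, 0, 0],
    [1, 0, -0.6, 0, 0, 0, 0],
    [1, 0, -0.2, 0, 0, 0, 0],
    [1, 0, 0, -0.5, 0, 0, 0],
    [1, 0, 0, -1.5, 0, 0, 0],
    [1, 0, 0, -2, 0, 0, 0],
    [1, 0, 0, -2, 0, 0, 0],
    [1, 0, 0, -1.5, 0, 0, 0],
    [1, 0, 0, -0.5, 0, 0, 0.06],
    [1, 0, 0, 0, 0, 0, 0.1],
    [1, 0, 0, 0, 0, 0, 0.1],
    [1, 0, 0, 0, 0, 0, 0.1],
    [1, 0, 0, 0, 0, 0, 0.06],
    [1, 0, 0, 0, 0, 0, 0],
    [1, 0, 0, 0, 0, 0, 0]
  ]
}}

```text
time_s: 19.45
tool_pos: [463.9, -302.9, 235.8]
eef_rot: [2.332, 2.104, 0.0]
ft_force: [0.2, 0.1, -0.6]
opening: 0.221
grip_force: 45.0
```

```bash
python3 tilt.py 52 520 -285; python3 -c "
from s import *
to([524.2,28.0,235],np.radians(84))"
```

```text
19.5 [ 463.8 -303.   235.7] yaw x 84.1 z [ 4.e-04 -2.e-04 -1.e+00] [-0.5 -0.4 -1.9] [ 0.   -0.1  -0.02] 19.8 [ 1.32  0.47 -1.03  1.77  0.44  1.15  0.05]
660 plane z 51.3 slope deg lidx,lidy [ 0.22 -0.06] centre [ 522.9 -281.3   51.3]
19.5 [ 463.8 -303.   235.7] yaw x 84.1 z [ 4.e-04 -2.e-04 -1.e+00] [-0.5 -0.4 -1.9] [ 0.   -0.1  -0.02] 19.8 [ 1.32  0.47 -1.03  1.77  0.44  1.15  0.05]
tool shift cm [33.54  2.61  0.06] turn [0.0005 0.0002 0.0017]
```

Call:
{"method": "jog_arm", "body": {
  "deltas": [
    [1, 1, 0.06, 0, 0, 0, 0],
    [1, 2, 0.17, 0, 0, 0, 0],
    [1, 2.5, 0.2, 0, 0, 0, 0],
    [1, 2.5, 0.2, 0, 0, 0, 0],
    [1, 2.5, 0.2, 0, 0, 0, 0],
    [1, 2.5, 0.2, 0, 0, 0, 0],
    [1, 2.5, 0.2, 0, 0, 0, 0],
    [1, 2.5, 0.2, 0, 0, 0, 0],
    [1, 2.5, 0.2, 0, 0, 0, 0],
    [1, 2.5, 0.2, 0, 0, 0, 0],
    [1, 2.5, 0.2, 0, 0, 0, 0],
    [1, 2.5, 0.2, 0, 0, 0, 0],
    [1, 2.5, 0.2, 0, 0, 0, 0],
    [1, 2, 0.1, 0, 0, 0, 0],
    [1, 1.04, 0.08, 0, 0, 0, 0],
    [1, 0, 0, 0, 0, 0, 0],
    [1, 0, 0, 0, 0, 0, 0],
    [1, 0, 0, 0, 0, 0, 0]
  ]
}}

```text
time_s: 21.3
tool_pos: [524.5, 26.1, 235.0]
eef_rot: [2.337, 2.1, -0.002]
ft_force: [0.9, 0.2, -2.2]
opening: 0.216
grip_force: 45.0
```

```bash
python3 look.py a4 190 300 140 260 1.5; python3 -c "
from s import *
to([524.2,28.0,112.7],np.radians(84))"
```

```text
21.35 [524.5  26.2 235. ] yaw x 83.87 z [-5.e-04 -6.e-04 -1.e+00] [ 0.1  0.3 -1.8] [-0.01 -0.1  -0.04] 20.0 [ 0.76  0.43 -1.08  1.84  0.42  1.13 -0.58]
21.35 [524.5  26.2 235. ] yaw x 83.87 z [-5.e-04 -6.e-04 -1.e+00] [ 0.1  0.3 -1.8] [-0.01 -0.1  -0.04] 20.0 [ 0.76  0.43 -1.08  1.84  0.42  1.13 -0.58]
tool shift cm [ 0.19 -0.04 12.23] turn [-0.0004  0.0007 -0.0023]
```

View pics/a4.png

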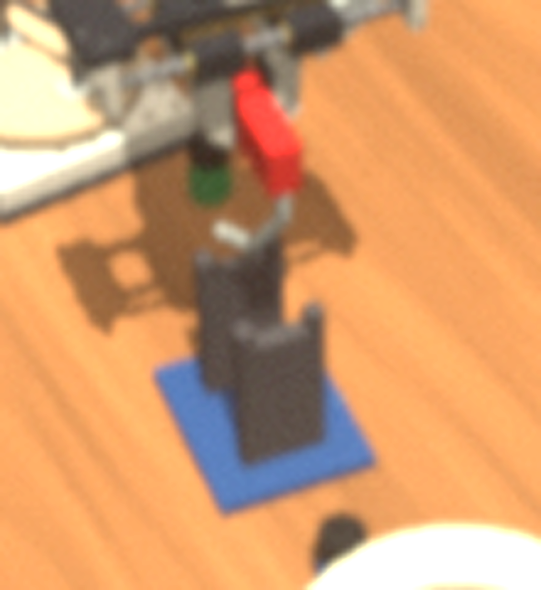

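The lifter is upright above the stand, with the hook at (250,235) over the gap between the posts. Lowering it.

Call:
{"method": "jog_arm", "body": {
  "deltas": [
    [1, 0.19, 0, 0.5, 0, 0, 0],
    [1, 0, 0, 1.2, 0, 0, 0],
    [1, 0, 0, 1.6, 0, 0, 0],
    [1, 0, 0, 1.8, 0, 0, 0],
    [1, 0, 0, 1.8, 0, 0, 0],
    [1, 0, 0, 1.6, 0, 0, 0],
    [1, 0, 0, 1.3, 0, 0, 0],
    [1, 0, 0, 1, 0, 0, 0],
    [1, 0, 0, 0.6, 0, 0, 0],
    [1, 0, 0, 0.4, 0, 0, 0],
    [1, 0, 0, 0.2, 0, 0, 0],
    [1, 0, 0, 0.1, 0, 0, 0],
    [1, 0, 0, 0.1, 0, 0, 0],
    [1, 0, 0, 0.05, 0, 0, 0],
    [1, 0, 0, 0, 0, 0, 0],
    [1, 0, 0, 0, 0, 0, 0]
  ]
}}

```text
time_s: 22.95
tool_pos: [524.9, 29.5, 112.9]
eef_rot: [2.335, 2.102, 0.0]
ft_force: [-0.5, -0.5, -2.1]
opening: 0.214
grip_force: 45.0
```

```bash
python3 -c "
from s import *
to([524.2,28.0,112.7],np.radians(84))"
```

```text
22.95 [524.9  29.5 112.9] yaw x 83.98 z [ 3.e-04 -1.e-04 -1.e+00] [-0.5 -0.5 -2.1] [-0.05 -0.15  0.01] 19.7 [ 0.63  0.59 -0.94  1.95  0.6   0.92 -0.72]
tool shift cm [-0.16 -0.06  0.02] turn [ 0.0004  0.     -0.0003]
```

Call:
{"method": "jog_arm", "body": {
  "deltas": [
    [1, 0, 0, 0.04, 0, 0, 0],
    [1, 0, 0, 0.02, 0, 0, 0],
    [0.7, 0, 0, 0, 0, 0, 0],
    [0.5, 0, 0, 0, 0, 0, 0],
    [0, 0, 0, 0, 0, 0, 0],
    [0, 0, 0, 0, 0, 0, 0],
    [0, 0, 0, 0, 0, 0, 0],
    [0, 0, 0, 0, 0, 0, 0],
    [0, 0, 0, 0, 0, 0, 0],
    [0, 0, 0, 0, 0, 0, 0],
    [0, 0, 0, -0.5, 0, 0, 0],
    [0, 0, 0, -1.5, 0, 0, 0],
    [0, 0, 0, -2.5, 0, 0, 0],
    [0, 0, 0, -3, 0, 0, 0],
    [0, 0, 0, -3, 0, 0, 0],
    [0, 0, 0, -2, 0, 0, 0],
    [0, 0, 0, -1, 0, 0, 0],
    [0, 0, 0, 0, 0, 0, 0],
    [0, 0, 0, 0, 0, 0, 0]
  ]
}}

```text
time_s: 24.85
tool_pos: [524.4, 29.2, 246.7]
eef_rot: [2.335, 2.102, -0.001]
ft_force: [0.3, -0.4, 0.4]
opening: 0.999
grip_force: 0.0
```

```bash
python3 tilt.py 52 520 -285; python3 look.py a5 130 310 100 260 1.5
python3 - <<'E'
from m import *
z=np.load("scene1.npz");P=z["P"];b,g,r=np.moveaxis(z["im"].astype(int),-1,0); X,Y,Z=np.moveaxis(P,-1,0)
q=P[(r>110)&(g<60)&(b<70)&(abs(Y)<150)&(X>350)&(X<700)&(Z>100)]
print("handle",fitbar(q),np.percentile(q[:,2],[5,50,95]))
m=(np.hypot(X-520,Y+285)<90)&(Z>41)&(Z<60); print("lid",cv2.minEnclosingCircle(P[m][:,:2].astype(np.float32)))
E
```

```text
24.9 [524.1  29.2 246.2] yaw x 83.98 z [-1.6e-03 -3.0e-04 -1.0e+00] [0.1 0.4 0.8] [-0.02 -0.08 -0.04] 92.0 [ 0.76  0.42 -1.09  1.83  0.41  1.15 -0.57]
511 plane z 51.3 slope deg lidx,lidy [-0.43  0.31] centre [ 537.3 -281.4   51.2]
24.95 [524.   29.3 246. ] yaw x 83.99 z [-0.0019 -0.     -1.    ] [-0.8  0.7 -0.6] [-0.01 -0.12  0.03] 92.1 [ 0.76  0.42 -1.09  1.83  0.41  1.15 -0.57]
handle (array([526.5,  39.1, 139.6]), array([518. ,  34.1]), array([112.4,  35.3]), np.float64(82.7), 256) [118.84121042 142.41980253 145.846535  ]
lid ((519.341552734375, -282.0735168457031), 74.66544342041016)
```

View pics/a5.png

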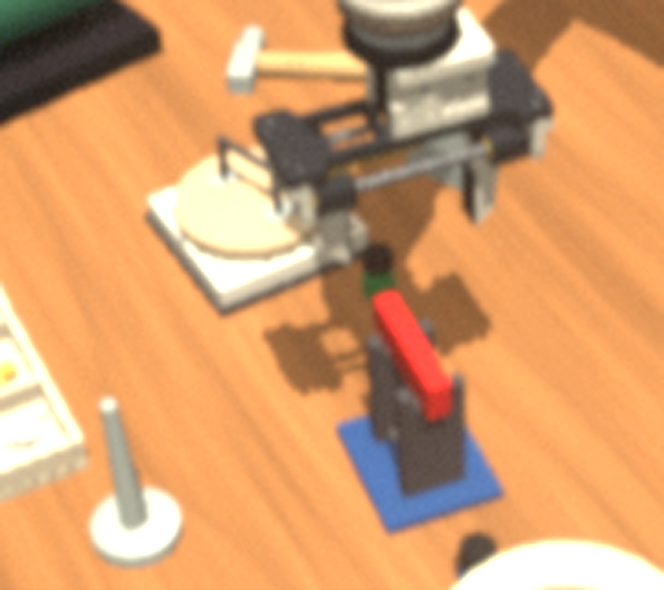

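The lifter hangs in both notches, at (412,355). The lid sits level and centred on the slab, at (245,205), and the gripper is clear of everything. Handing in.

```bash
python3 -c "
from plant import ctrl
print(ctrl.hand_in())"
```

```text
the job is handed in; nothing more can be done
None
```

The job is handed in: the lid lies level on the firebrick slab, within about 2 mm of its centre, and the lifter hangs in both notches of its stand, after about 25 s of the 72 s allowed.

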